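# Unhitch the cargo trailer's drawbar and hold it up off the ball

## Robot

A 6-joint arm with a two-finger parallel gripper is mounted at the origin on the work surface. World frame = base frame: x ahead of the robot, y to its left, z up, the work surface at z = 0. Lengths are in m, angles in rad, forces in N, time in s.
With the tool pointing down it reaches from about 0.425 to 0.95 m from the base axis. Payload 3.5 kg.
Tool frame: the origin (TCP) lies between the finger pads; the fingertips stand 25 mm ahead of it and the grasp point (between the pads) lies 6 mm ahead of it (ctrl.finger_overhang is the distance from the TCP to the fingertips, in m); x points along the fingers, y is the direction in which the jaws open and shut, and the axes are right-handed (so a half turn about x gives the same grasp; the last joint's range is limited). The gripper opens to 85 mm and grips with 20 to 120 N. Pads are 22 mm wide; open, the fingers measure 114 mm over their backs; the gripper's body (76 mm by 85 mm) begins 54 mm behind the grasp point. The pads swing forward as they close: fully open they stand 13 mm farther back than shut.
Start: joints at [-1.443, 0.286, 1.577, -0, 1.279, -0.15], TCP at [0.185, -0.649, 0.222] pointing down, gripper open.
Joint ranges: [-2.77, 2.77], [-0.9, 2.22], [0.21, 2.48], [-1.53, 4.67], [0.24, 2.81], [-2.84, 2.84]. Speed limits (rad/s): [2.79, 2.79, 3.14, 3.14, 3.14, 3.14].

## Interface

Orientations are given as a unit quaternion [x, y, z, w].
In Python, from plant import ctrl gives the robot as it stands.
- The arm moves only by the tool play_rows, never from a script. Its argument "targets" is a list of rows, each an object with "delta_pos": the shift along the world's x, y, z normalised to -1 to 1, where 1 is 1000 mm, a list of three; "delta_rot": the turn, a rotation vector about the world's x, y, z normalised to -1 to 1, where 1 is pi rad, a list of three; "claw": the finger opening in mm, from 0 to 85.4. In form: [{"delta_pos": [tx, ty, tz], "delta_rot": [wx, wy, wz], "claw": claw}, ...]. A call has 1 to 20 rows; each row is the pose to reach, as a shift and turn from the pose measured when the call began, turning the shorter way round; what a row does not reach only later rows make up. A row lasts 1/12 s, in which the tool goes at most 41.7 mm and 7.16 degrees, less where a joint would pass 70% of its speed; a pose out of reach is approached as far as the arm can. A call with a number of a shift or a turn outside -1 to 1 is refused whole. A call with a gripper value outside its range is refused whole. The fingers move at their own pace and stop on an object; "newtons" is the grip in N (left out, the last holds). Time passes only in rows, so rows that repeat a pose let the fingers close. It gives the time, the measured TCP pose, the force and the opening at its end, in the units of the state.
- ctrl.get_state(): the state, without advancing time (a new reading comes with each control period).
- ctrl.read_camera(name): name is "scene" or "side" or "wrist"; returns the picture (384x512x3 uint8, blue, green, red); there is no depth.
- ctrl.calibration(name): a dict with "fx", "fy", "cx", "cy" (pixels), "k1" (the pictures are not rectified: a ray, as slopes to the right and down, at radius r is drawn at 1 + k1 r^2 times it, then the intrinsics apply), "camera_from_world" (4x4, takes a point from world to camera coordinates). Camera axes: x right, y down, z forward; pixel columns grow to the right and rows downward; lengths in m; the calibration is good to about 2 mm. A picture is of the moment at which its call begins: read the wrist's pose just before it. calibration takes no time and is no camera call; for the wrist camera it gives the pose at the moment of the call.
- ctrl.sign_off(): hands the job in, once; it reports no verdict.
The state is a dict: "time": time; "qpos": joint angles; "dq": joint speeds; "joint_efforts": joint torques, N m; "eef_pos": TCP position; "tcp_rot": TCP orientation; "contact_force": force on the tool from outside, world axes, zero at the start; "wrist_torque": the same for the moment, N m; "opening": opening from 0.0 (shut) to 1.0 (fully open).
Only numpy, scipy, OpenCV 4.12 (cv2) and the standard library are available. Lean on these libraries where they do the work, as an engineer would, in place of code of your own. Each camera call takes 0.05 s, during which the arm holds its last target. There are 200 camera calls.

## Task

Unhitch the bicycle trailer standing on the bench: pull the red latch handle of the coupler sideways, out against its spring, and with the latch held clear lift the drawbar's coupler up off the ball, never forcing it while the latch still catches. Raise it until the coupler's mouth is a good 5 cm above the top of the ball and finish there while holding it up, steady, carried by nothing but your grip and the drawbar's own hinge. Leave the tools and parts lying about where they are.

Things in the scene. Friction and masses are not known exactly. Their poses are not given: they have to be found in the camera images.
- trailer: Bicycle cargo-trailer chassis without wheels, fixed: aluminium frame and dark wooden deck (top 149 mm above the bench) on two timbers. Origin on the bench under the ball; x level along the drawbar from ball to hinge and chassis (which covers x 345 to 797 mm, y -230 to 230 mm); y is the sideways direction in which the latch is pulled; z up.
- drawbar: The drawbar (tongue): aluminium tube 30 mm thick with a dark steel coupler head at its free end, hinged at the chassis. Origin on the hinge axis, 360 mm from the ball, 125 mm above the bench; hinge axis = its y axis, level. Hitched, its axes are parallel to the trailer's; turning positively about y lifts the coupler end (x = -360 mm), up to 0.9 rad. Turns freely: it falls if let go.
- coupler_mouth (a point): Centre of the round mouth in the underside of the coupler head, a downward cup over the ball, 58 mm in diameter, 48 mm high, with a spring barrel sticking out 36 mm on its -y side. At x = -360 mm, z = -29 mm in the drawbar's frame; hitched, it is on the ball's axis, 96 mm above the bench, 40 mm below the ball's top.
- latch: The latch in the coupler: a steel fork gripping under the ball, outside a steel crosspiece (top 110 mm above the bench, 40 to 48 mm from the ball's axis) and a bail handle with a red grip bar. Slides along the drawbar's +y by 22 mm to a stop; a spring pulls it home (4 N home, 8.4 N fully out). The ball is free once it is out by 16 mm. Same origin and axes as the drawbar when home.
- latch_grip (a point): Middle of the red grip bar: round, 18 mm thick, parallel to the drawbar (x), free over 58 mm between two 8 mm steel side arms. Home, it is 88 mm sideways (+y) of the ball's axis, 138 mm above the bench, with a clear gap of 50 mm to the coupler head. Drawbar frame: x = -360, y = 88 to 110, z = 13 mm. Lifting here takes 3 to 8 N.
- ball_mount: Blue steel ball mount, fixed to the bench: base plate 110 x 90 mm, post, 32 mm steel ball on a neck. Origin on the bench under the ball, ball centre 120 mm above the bench.
- ball_top (a point): Top of the ball, 136 mm above the bench; axes upright.
- grease_tin: Bystander: green-labelled tin, 72 mm in diameter, 55 mm high, on the bench beside the drawbar, on the latch handle's side. Origin under its middle.
- dust_cap: Bystander: black rubber cap of the ball, 44 mm in diameter, 32 mm high, on the bench off the coupler's nose. Origin under its middle.
- spanner: Bystander: steel spanner, 180 mm long, lying on the bench beside the drawbar, on the side away from the latch handle. Origin under its middle.
- screwdriver: Bystander: screwdriver with blue handle, 200 mm long, on the left of the bench. Origin under its middle.
- hex_key: Bystander: hex key with yellow cross grip, 150 mm long, on the left of the bench. Origin under the grip.
- pedal: Bystander: black bicycle pedal, 90 x 100 mm, 22 mm high, on the left of the bench. Origin under its middle.
- saddle: Bystander: black bicycle saddle standing on its rails, 270 x 140 mm, 82 mm high, on the left of the bench. Origin under its middle.

How it is judged:
By the outcome, as a careful person would: the job done as asked, in the order asked, and still so for the second after the job is handed in, while the arm keeps its last pose, push and grip.
It also fails if it takes over 38 s, if anything falls off the work surface, if the arm or the gripper's body presses on something with over 40 N, if the wrist force passes 120 N, or if a joint passes its speed limit or range.

## Working session

There is one attempt and no reset: what is moved stays moved. The work goes in short steps, Python scripts to look and compute and a tool call to move; the robot and the scene stay as the last step left them, time stands still between calls to the robot, and variables do not carry over. Pictures are saved under pics/ and viewed, about 8 in all and at most 12, crops included, and the job is handed in when it is done.

Besides the shell and the picture viewer there is one more tool, called in YAML: its name, and indented under it one key for each argument. play_rows: Moves the arm, as the interface text tells. Its arguments: {"type":"object","properties":{"targets":{"type":"array"},"newtons":{"type":"number"}},"required":["targets"]}

```bash
mkdir -p pics; ls
python3 - <<'E'
from plant import ctrl
import cv2
s=ctrl.get_state();print(s)
for n in("scene","side"):
    im=ctrl.read_camera(n);cv2.imwrite(f"pics/{n}0.png",im)
    c=ctrl.calibration(n);print(n,c)
E
```

```text
pics
{'time': 0.0, 'qpos': array([-1.44298985e+00,  2.87192723e-01,  1.57817417e+00, -2.11244442e-05,
        1.27858592e+00, -1.50026894e-01]), 'dq': array([-0.0001123 ,  0.00072652, -0.00039286,  0.00105385,  0.00038422,
        0.00109085]), 'joint_efforts': array([-1.14048269e-04, -4.05977690e+01, -2.92628878e+01, -1.63982768e-04,
        5.81662389e-03,  3.46204004e-06]), 'eef_pos': array([ 0.18505294, -0.64843582,  0.22043069]), 'tcp_rot': array([ 0.70029626,  0.09874984, -0.70029202,  0.0970809 ]), 'contact_force': array([0.77664874, 0.11457383, 0.33145215]), 'wrist_torque': array([-0.03865264, -0.00588269, -0.03511012]), 'opening': 0.9984057810251161}
scene {'fx': 436.6970321783749, 'fy': 436.6970321783749, 'cx': 262.02048978500244, 'cy': 188.3238418939198, 'k1': -0.02254555592179462, 'camera_from_world': array([[-0.15254376,  0.98821387,  0.01279654, -0.03971724],
       [ 0.55723976,  0.09669646, -0.82470215, -0.23893684],
       [-0.81621948, -0.11867243, -0.5654225 ,  1.89550096],
       [ 0.        ,  0.        ,  0.        ,  1.        ]])}
side {'fx': 429.7369563724052, 'fy': 429.7369563724052, 'cx': 253.69862742968647, 'cy': 191.21397923023142, 'k1': -0.12667528165879077, 'camera_from_world': array([[-0.81100627, -0.58487221, -0.01390413,  0.54865026],
       [-0.28646825,  0.41772562, -0.86223039,  0.21996534],
       [ 0.51010271, -0.69529116, -0.50632542,  1.0281676 ],
       [ 0.        ,  0.        ,  0.        ,  1.        ]])}
```

View pics/scene0.png

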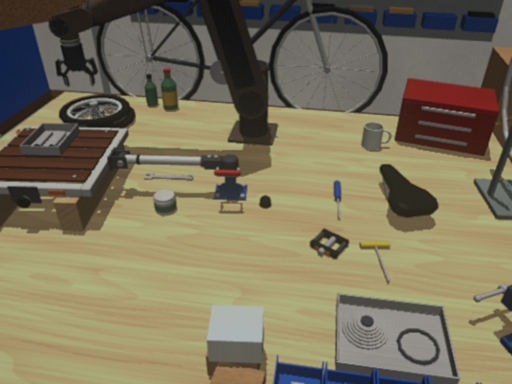

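View pics/side0.png

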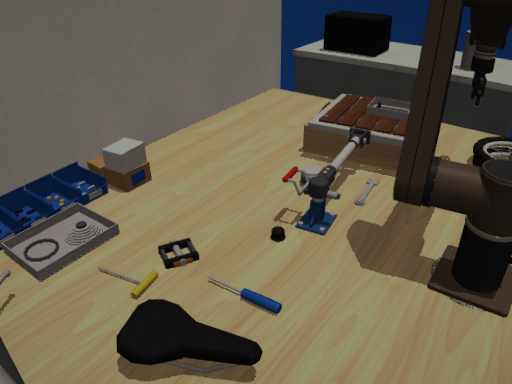

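The scene picture shows the coupler around (228,165) with the red bar at (228,172), the drawbar running to (120,158), and the tin at (165,200). In the side picture the red bar is at (290,174) and the coupler at (318,188). I'll enlarge both to read them more closely.

Run:
```python
import cv2,numpy as np
a=cv2.imread("pics/scene0.png")[140:215,100:280]; b=cv2.imread("pics/side0.png")[110:245,260:400]
a=cv2.resize(a,None,fx=4.4,fy=4.4,interpolation=cv2.INTER_CUBIC)
cv2.imwrite("pics/c1.png",a)
cv2.imwrite("pics/c2.png",cv2.resize(b,None,fx=4.4,fy=4.4,interpolation=cv2.INTER_CUBIC))
for n in("scene0","side0"):
    im=cv2.imread(f"pics/{n}.png");h=cv2.cvtColor(im,cv2.COLOR_BGR2HSV)
    m=((h[...,0]<6)|(h[...,0]>174))&(h[...,1]>170)&(h[...,2]>90)
    x0,y0,x1,y1=(200,150,260,190) if n=="scene0" else (270,155,310,190)
    ys,xs=np.nonzero(m[y0:y1,x0:x1]);print(n,len(xs),xs.mean()+x0,ys.mean()+y0,xs.min()+x0,xs.max()+x0,ys.min()+y0,ys.max()+y0)
```

```text
scene0 88 226.875 171.64772727272728 215 239 170 173
side0 71 290.14084507042253 173.22535211267606 283 297 167 179
```

View pics/c1.png

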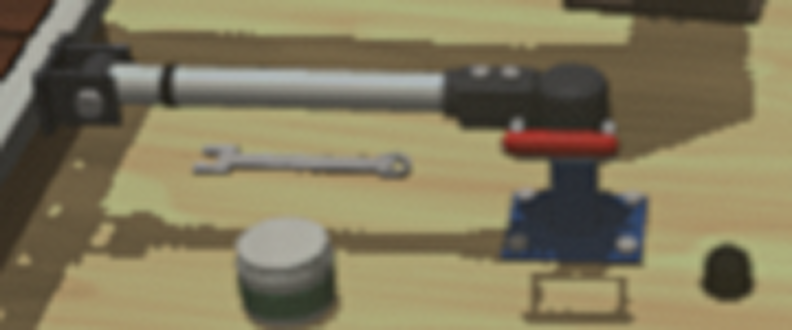

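View pics/c2.png

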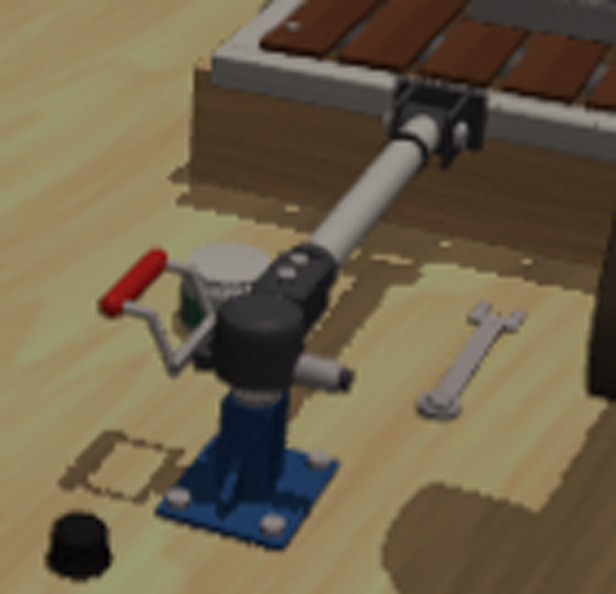

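Scene crop: bar ends at (503,143) and (618,145), head top centre at (573,75), plate corners at (503,260), (640,262) and (648,197). Side crop: bar ends at (158,262) and (110,303), plate corners at (158,513), (280,548) and (338,462).

```bash
cat > h.py <<'E'
import numpy as np,cv2
from scipy.optimize import least_squares
from plant import ctrl
def proj(n,P,c=None):
    c=c or ctrl.calibration(n);T=np.array(c["camera_from_world"])
    p=T[:3,:3]@np.asarray(P,float)+T[:3,3];s=p[:2]/p[2];s=s*(1+c["k1"]*(s@s))
    return s*[c["fx"],c["fy"]]+[c["cx"],c["cy"]]
def tri(obs,z=None):
    # obs: list (name,uv[,calib]); optional known z
    def f(P):
        r=np.concatenate([proj(o[0],P,*o[2:])-o[1] for o in obs])
        return r if z is None else np.append(r,(P[2]-z)*2000)
    s=least_squares(f,[.6,-.2,.1]);return s.x,np.abs(s.fun).max()
S=lambda u,v:("scene",np.array([u,v])/4.4+[100,140]-.4)
D=lambda u,v:("side",np.array([u,v])/4.4+[260,110]-.4)
E
python3 - <<'E'
from h import *
np.set_printoptions(precision=4,suppress=True)
print("barHinge",tri([S(503,143),D(158,262)]))
print("barFree",tri([S(618,145),D(110,303)]))
print("mid",tri([("scene",[226.9,171.6]),("side",[290.1,173.2])]))
print("plates near-left(robot +x,-y)",tri([S(503,260)],.008),tri([S(640,262)],.008),tri([S(648,197)],.008))
print("side plate", [tri([D(*p)],.008)[0] for p in((158,513),(280,548),(338,462))])
print("tube near hinge/scene axis z=.125",tri([S(200,87)],.125)[0],tri([S(430,93)],.125)[0])
print("tube side",tri([D(420,140)],.125)[0],tri([D(335,240)],.125)[0])
print("tin top",tri([S(285,242)],.055)[0])
E
```

```text
barHinge (array([ 0.5443, -0.0306,  0.1354]), np.float64(0.29870302071131505))
barFree (array([0.5344, 0.0491, 0.1403]), np.float64(0.7929078555012268))
mid (array([0.5393, 0.0095, 0.14  ]), np.float64(0.08547644090313611))
plates near-left(robot +x,-y) (array([ 0.5116, -0.0458,  0.008 ]), np.float64(0.0)) (array([0.4962, 0.0585, 0.008 ]), np.float64(2.842170943040401e-14)) (array([0.407 , 0.0484, 0.008 ]), np.float64(0.0))
side plate [array([0.4842, 0.0618, 0.008 ]), array([0.4004, 0.0511, 0.008 ]), array([ 0.4143, -0.0588,  0.008 ])]
tube near hinge/scene axis z=.125 [ 0.4888 -0.2822  0.125 ] [ 0.4673 -0.1077  0.125 ]
tube side [ 0.4919 -0.3371  0.125 ] [ 0.4697 -0.1442  0.125 ]
tin top [ 0.5799 -0.1913  0.055 ]
```

```bash
cat >> h.py <<'E'
from scipy.spatial.transform import Rotation as R
np.set_printoptions(precision=4,suppress=True)
yaw=np.deg2rad(7.05); tx=np.array([np.sin(yaw),-np.cos(yaw),0]); ty=np.array([np.cos(yaw),np.sin(yaw),0])
def down(sg):
    x=np.array([0,0,-1.]);y=sg*ty;return R.from_matrix(np.c_[x,y,np.cross(x,y)])
def rv(Rt):
    return (Rt*R.from_quat(ctrl.get_state()["tcp_rot"]).inv()).as_rotvec()/np.pi
E
python3 - <<'E'
from h import *
s=ctrl.get_state();print(R.from_quat(s["tcp_rot"]).as_matrix())
for g in(1,-1):print(g,rv(down(g)))
print(np.array([.539,.0095,.30])-s["eef_pos"])
E
```

```text
[[-0.0003  0.2742 -0.9617]
 [ 0.0022 -0.9617 -0.2742]
 [-1.     -0.0022 -0.0004]]
1 [-0.0005 -0.0006  0.4508]
-1 [-0.0006  0.0005 -0.5492]
[0.3539 0.658  0.0794]
```

play_rows:
  targets:
    - {"delta_pos": [0, 0, 0.04], "delta_rot": [0, 0, 0], "claw": 46}
    - {"delta_pos": [0, 0, 0.08], "delta_rot": [0, 0, 0], "claw": 46}
    - {"delta_pos": [0.018, 0.033, 0.08], "delta_rot": [0, 0, 0.023], "claw": 46}
    - {"delta_pos": [0.036, 0.066, 0.08], "delta_rot": [0, 0, 0.046], "claw": 46}
    - {"delta_pos": [0.054, 0.099, 0.08], "delta_rot": [0, 0, 0.069], "claw": 46}
    - {"delta_pos": [0.072, 0.132, 0.08], "delta_rot": [0, 0, 0.092], "claw": 46}
    - {"delta_pos": [0.09, 0.165, 0.08], "delta_rot": [0, 0, 0.115], "claw": 46}
    - {"delta_pos": [0.108, 0.198, 0.08], "delta_rot": [0, 0, 0.138], "claw": 46}
    - {"delta_pos": [0.126, 0.231, 0.08], "delta_rot": [0, 0, 0.161], "claw": 46}
    - {"delta_pos": [0.144, 0.264, 0.08], "delta_rot": [0, 0, 0.184], "claw": 46}
    - {"delta_pos": [0.162, 0.297, 0.08], "delta_rot": [0, 0, 0.207], "claw": 46}
    - {"delta_pos": [0.18, 0.33, 0.08], "delta_rot": [0, 0, 0.23], "claw": 46}
    - {"delta_pos": [0.198, 0.363, 0.08], "delta_rot": [0, 0, 0.253], "claw": 46}
    - {"delta_pos": [0.216, 0.396, 0.08], "delta_rot": [0, 0, 0.276], "claw": 46}
    - {"delta_pos": [0.234, 0.43, 0.08], "delta_rot": [0, 0, 0.299], "claw": 46}
    - {"delta_pos": [0.252, 0.463, 0.08], "delta_rot": [0, 0, 0.322], "claw": 46}
    - {"delta_pos": [0.27, 0.496, 0.08], "delta_rot": [0, 0, 0.345], "claw": 46}
    - {"delta_pos": [0.288, 0.53, 0.08], "delta_rot": [0, 0, 0.368], "claw": 46}
    - {"delta_pos": [0.306, 0.563, 0.08], "delta_rot": [0, 0, 0.391], "claw": 46}
    - {"delta_pos": [0.324, 0.596, 0.08], "delta_rot": [0, 0, 0.414], "claw": 46}
  newtons: 60

```text
time: 1.77
eef_pos: [0.5093, -0.0505, 0.3002]
tcp_rot: [0.497, 0.504, -0.498, 0.502]
contact_force: [0.8, 0.0, 0.0]
opening: 0.541
```

play_rows:
  targets:
    - {"delta_pos": [0.023, 0.05, 0], "delta_rot": [0, 0, 0.03], "claw": 46}
    - {"delta_pos": [0.03, 0.062, 0], "delta_rot": [0, 0, 0.037], "claw": 46}
    - {"delta_pos": [0.03, 0.062, 0], "delta_rot": [0, 0, 0.037], "claw": 46}
    - {"delta_pos": [0.03, 0.062, 0], "delta_rot": [0, 0, 0.037], "claw": 46}

```text
time: 2.1
eef_pos: [0.5393, 0.0129, 0.2994]
tcp_rot: [0.465, 0.533, -0.467, 0.53]
contact_force: [0.6, -0.3, -0.7]
opening: 0.537
```

Run:
```python
from h import *
import pickle
c=ctrl.calibration("wrist");im=ctrl.read_camera("wrist");cv2.imwrite("pics/w1.png",im)
pickle.dump(c,open("w1.pkl","wb"))
h=cv2.cvtColor(im,cv2.COLOR_BGR2HSV)
m=(((h[...,0]<6)|(h[...,0]>174))&(h[...,1]>170)&(h[...,2]>90)).astype('uint8')
n,l,st,ce=cv2.connectedComponentsWithStats(m)
for i in range(1,n):
    if st[i,4]>200:
        r=cv2.minAreaRect(np.argwhere(l==i)[:,::-1].astype('float32'));print(ce[i],st[i],r,tri([("wrist",ce[i],c)],.138)[0])
        b=cv2.boxPoints(r);print([tri([("wrist",p,c)],.138)[0][:2] for p in b])
print(ctrl.get_state()["eef_pos"],rv(down(1)))
```

```text
[263.7344 194.34  ] [256 175  17  38 497] ((264.0, 193.5), (37.0, 16.0), 90.0) [ 0.5424 -0.0145  0.138 ]
[array([0.5322, 0.0044]), array([0.5478, 0.0065]), array([ 0.5532, -0.0323]), array([ 0.5371, -0.0345])]
[0.539  0.0118 0.2995] [ 0.0001 -0.0013 -0.0018]
```

View pics/w1.png

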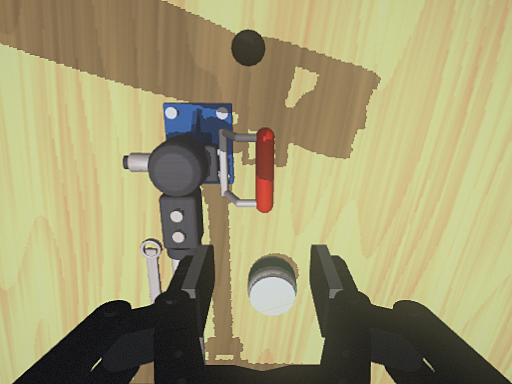

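The wrist picture shows the bar vertical, from (265,128) to (265,212) with its middle at (265,170). The mask missed the shaded upper half. The coupler head is at (176,167), and the space between bar and head is clear.

Run:
```python
from h import *
import pickle
c=pickle.load(open("w1.pkl","rb"))
a=tri([("wrist",[265,128],c)],.138)[0];b=tri([("wrist",[265,212],c)],.138)[0];m=tri([("wrist",[264.5,170],c)],.138)[0]
print(a,b,m,np.linalg.norm(a-b),np.rad2deg(np.arctan2((b-a)[0],-(b-a)[1])))
print("joint",tri([("wrist",np.array([264.5,170]),c),("scene",np.array([226.9,171.6])),("side",np.array([290.1,173.2]))]))
t=m+[0,0,.006];print("delta to grasp",t-ctrl.get_state()["eef_pos"])
```

```text
[0.5349 0.0508 0.138 ] [ 0.5462 -0.0333  0.138 ] [0.5398 0.0105 0.138 ] 0.08483582807216368 7.631210816034985
joint (array([0.5397, 0.0109, 0.1401]), np.float64(0.42265016284085277))
delta to grasp [ 0.0008 -0.0013 -0.1555]
```

play_rows:
  targets:
    - {"delta_pos": [0.001, -0.001, -0.035], "delta_rot": [0, -0.001, -0.001], "claw": 46}
    - {"delta_pos": [0.001, -0.001, -0.07], "delta_rot": [0, -0.001, -0.001], "claw": 46}
    - {"delta_pos": [0.001, -0.001, -0.1], "delta_rot": [0, -0.001, -0.001], "claw": 46}
    - {"delta_pos": [0.001, -0.001, -0.12], "delta_rot": [0, -0.001, -0.001], "claw": 46}
    - {"delta_pos": [0.001, -0.001, -0.135], "delta_rot": [0, -0.001, -0.001], "claw": 46}
    - {"delta_pos": [0.001, -0.001, -0.148], "delta_rot": [0, -0.001, -0.001], "claw": 46}
    - {"delta_pos": [0.001, -0.001, -0.155], "delta_rot": [0, -0.001, -0.001], "claw": 46}
    - {"delta_pos": [0.001, -0.001, -0.155], "delta_rot": [0, -0.001, -0.001], "claw": 46}
    - {"delta_pos": [0.001, -0.001, -0.155], "delta_rot": [0, -0.001, -0.001], "claw": 46}

```text
time: 2.9
eef_pos: [0.5403, 0.0102, 0.145]
tcp_rot: [0.468, 0.53, -0.468, 0.53]
contact_force: [0.8, -0.9, 0.6]
opening: 0.538
```

Run:
```python
from h import *
im=np.hstack([cv2.resize(ctrl.read_camera("wrist")[90:384,90:420],(400,356)),cv2.resize(ctrl.read_camera("scene")[110:210,170:282],(400,356),interpolation=cv2.INTER_CUBIC)])
cv2.imwrite("pics/g1.png",im);print(ctrl.get_state()["contact_force"])
```

```text
[-0.1509  0.5283  0.9446]
```

View pics/g1.png

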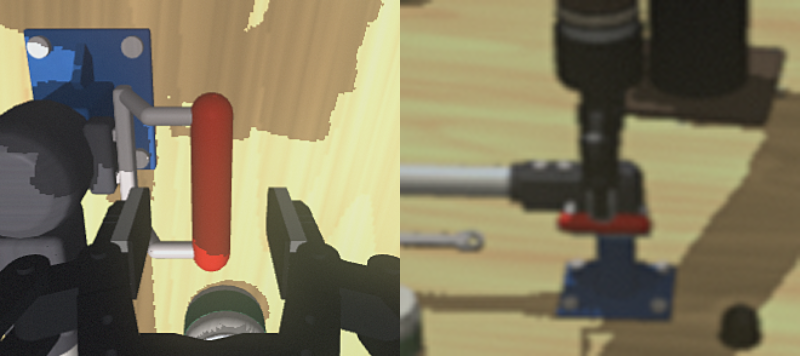

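The bar lies centred between the pads in the wrist view (bar at 211, pads at 142 and 275). In the scene view the fingers are mid-bar (603, bar ends at 558 and 650). Closing now.

play_rows:
  targets:
    - {"delta_pos": [0, 0, 0], "delta_rot": [0, 0, 0], "claw": 25}
    - {"delta_pos": [0, 0, 0], "delta_rot": [0, 0, 0], "claw": 18}
    - {"delta_pos": [0, 0, 0], "delta_rot": [0, 0, 0], "claw": 12}
    - {"delta_pos": [0, 0, 0], "delta_rot": [0, 0, 0], "claw": 10}
    - {"delta_pos": [0, 0, 0], "delta_rot": [0, 0, 0], "claw": 10}
    - {"delta_pos": [0, 0, 0], "delta_rot": [0, 0, 0], "claw": 10}
    - {"delta_pos": [0, 0, 0], "delta_rot": [0, 0, 0], "claw": 10}
    - {"delta_pos": [0, 0, 0], "delta_rot": [0, 0, 0], "claw": 10}
  newtons: 60

```text
time: 3.67
eef_pos: [0.5409, 0.0105, 0.146]
tcp_rot: [0.468, 0.53, -0.468, 0.531]
contact_force: [-0.1, 0.3, 0.2]
opening: 0.118
```

The opening is 10 mm, below the bar's 18 mm, so the grasp is suspect. Looking.

Run:
```python
from h import *
im=np.hstack([cv2.resize(ctrl.read_camera("wrist")[90:384,90:420],(400,356)),cv2.resize(ctrl.read_camera("side")[120:240,250:385],(400,356),interpolation=cv2.INTER_CUBIC)])
cv2.imwrite("pics/g2.png",im);s=ctrl.get_state();print(s["contact_force"],s["opening"],ctrl.__dict__.get("finger_overhang",getattr(ctrl,"finger_overhang",None)))
```

```text
[-0.7357 -0.6468  0.0546] 0.11733838364615641 0.025
```

View pics/g2.png

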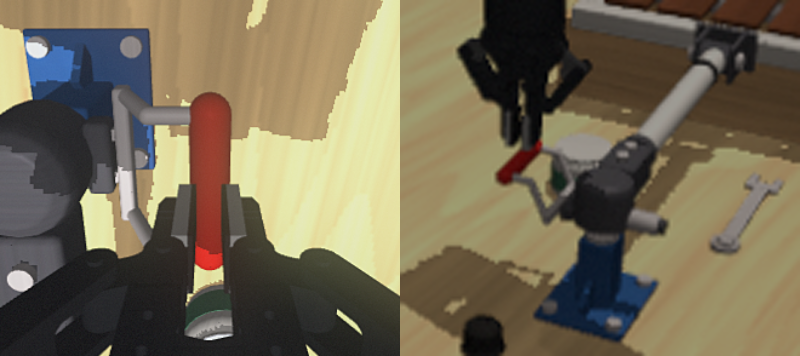

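Run:
```python
from h import *
s=ctrl.get_state();M=R.from_quat(s["tcp_rot"]).as_matrix();p=s["eef_pos"];print(p)
for d in(-.0,.006,.025):
    P=p+M[:,0]*d;o=[]
    for n,f in(("wrist",lambda q:((q[0]-90)*400/330,(q[1]-90)*356/294)),("side",lambda q:(400+(q[0]-250)*400/135,(q[1]-120)*356/120))):
        o.append(np.array(f(proj(n,P))))
    print(d,P,*o)
for n in("scene","side"):
  cv2.imwrite(f"pics/{n}2.png",ctrl.read_camera(n))
print("bar mid", proj("side",[.5397,.0109,.1401]),proj("wrist",[.5397,.0109,.1401]))
a=cv2.imread("pics/scene2.png")[130:200,190:270];b=cv2.imread("pics/side2.png")[135:205,260:340]
cv2.imwrite("pics/z2.png",cv2.resize(np.hstack([a,b]),None,fx=5,fy=5,interpolation=cv2.INTER_CUBIC))
for n,o in(("scene",(190,130,0)),("side",(260,135,400))):
  for d in(0,.006,.025):
    q=proj(n,p+M[:,0]*d);print(n,d,(q[0]-o[0])*5+o[2],(q[1]-o[1])*5)
```

```text
[0.5409 0.0105 0.146 ]
-0.0 [0.5409 0.0105 0.146 ] [212.2159 193.0062] [516.8389 152.4689]
0.006 [0.5409 0.0105 0.14  ] [212.0881 186.2458] [516.6626 157.981 ]
0.025 [0.541  0.0104 0.121 ] [211.7326 167.4404] [516.1065 175.2614]
bar mid [289.6622 173.3817] [262.7351 242.8984]
scene 0 184.8018230445355 201.01814391700898
scene 0.006 185.100892828017 209.11285925912594
scene 0.025 186.03902553690773 234.48591995816528
side 0 547.1657280333775 181.97002544553442
side 0.006 546.8681389797384 191.26005051446896
side 0.025 545.9297761035162 220.384337450064
```

View pics/z2.png

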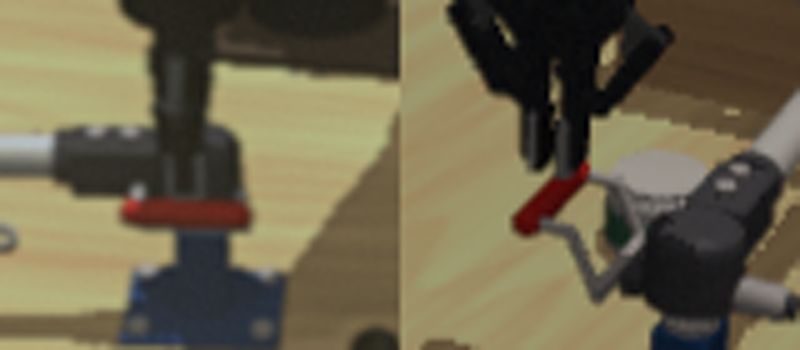

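Looking closer, the visible fingertips are at (185,195) in the scene crop and (550,170) in the side crop. That is well above where a 25 mm overhang would put them, (186,234) and (546,220), so the pads closed above the bar. I'll measure the true tip offset.

Run:
```python
from h import *
import pickle
s=ctrl.get_state();p=s["eef_pos"]
t,e=tri([("scene",np.array([185,195])/5+[190,130]-.4),("side",np.array([550-400,170])/5+[260,135]-.4)])
print("tip",t,e,"minus TCP",t-p)
c=pickle.load(open("w1.pkl","rb"))
q=[tri([("wrist",x,c)],.008)[0] for x in([164,103],[232,103],[232,183])]
print("plate 90 x 110:",np.linalg.norm(q[0]-q[1]),np.linalg.norm(q[1]-q[2]),q)
T=np.linalg.inv(c["camera_from_world"]);print("cam",T[:3,3])
```

```text
tip [0.542  0.0092 0.1533] 0.2638255100086724 minus TCP [ 0.001  -0.0012  0.0074]
plate 90 x 110: 0.08801827754920674 0.1084843861806517 [array([0.4043, 0.0469, 0.008 ]), array([0.4915, 0.0583, 0.008 ]), array([ 0.5025, -0.0496,  0.008 ])]
cam [0.5273 0.096  0.4507]
```

Three views agree that the real tips sit about 7 mm behind the reported TCP, 32 mm shorter than stated. So I'll reopen, go 32 mm lower and check again. Even if this is wrong, the lower pose stays clear of everything.

play_rows:
  targets:
    - {"delta_pos": [0, 0, 0], "delta_rot": [0, 0, 0], "claw": 46}
    - {"delta_pos": [0, 0, 0], "delta_rot": [0, 0, 0], "claw": 46}
    - {"delta_pos": [0, 0, 0], "delta_rot": [0, 0, 0], "claw": 46}
    - {"delta_pos": [0, 0, 0], "delta_rot": [0, 0, 0], "claw": 46}
    - {"delta_pos": [0, 0, 0], "delta_rot": [0, 0, 0], "claw": 46}
    - {"delta_pos": [-0.001, 0, -0.008], "delta_rot": [0, 0, 0], "claw": 46}
    - {"delta_pos": [-0.001, 0, -0.016], "delta_rot": [0, 0, 0], "claw": 46}
    - {"delta_pos": [-0.001, 0, -0.024], "delta_rot": [0, 0, 0], "claw": 46}
    - {"delta_pos": [-0.001, 0, -0.032], "delta_rot": [0, 0, 0], "claw": 46}
    - {"delta_pos": [-0.001, 0, -0.032], "delta_rot": [0, 0, 0], "claw": 46}

```text
time: 4.7
eef_pos: [0.5381, 0.0107, 0.1111]
tcp_rot: [0.467, 0.531, -0.468, 0.529]
contact_force: [-0.1, -0.7, -0.4]
opening: 0.541
```

play_rows:
  targets:
    - {"delta_pos": [0, 0, 0], "delta_rot": [0, 0, 0], "claw": 30}
    - {"delta_pos": [0, 0, 0], "delta_rot": [0, 0, 0], "claw": 20}
    - {"delta_pos": [0, 0, 0], "delta_rot": [0, 0, 0], "claw": 12}
    - {"delta_pos": [0, 0, 0], "delta_rot": [0, 0, 0], "claw": 8}
    - {"delta_pos": [0, 0, 0], "delta_rot": [0, 0, 0], "claw": 8}
    - {"delta_pos": [0, 0, 0], "delta_rot": [0, 0, 0], "claw": 8}
    - {"delta_pos": [0, 0, 0], "delta_rot": [0, 0, 0], "claw": 8}
    - {"delta_pos": [0, 0, 0], "delta_rot": [0, 0, 0], "claw": 8}
  newtons: 60

```text
time: 5.37
eef_pos: [0.5412, 0.0112, 0.1113]
tcp_rot: [0.47, 0.529, -0.466, 0.531]
contact_force: [9.2, 2.6, -7.9]
opening: 0.188
```

Run:
```python
from h import *
a=ctrl.read_camera("scene")[130:200,190:270];b=ctrl.read_camera("side")[135:205,260:340]
cv2.imwrite("pics/z3.png",cv2.resize(np.hstack([a,b]),None,fx=5,fy=5,interpolation=cv2.INTER_CUBIC))
s=ctrl.get_state();print(s["contact_force"],s["opening"]*85.4,s["eef_pos"],s["time"])
```

```text
[ 9.0437  2.8773 -6.81  ] 16.08630298540109 [0.5412 0.0112 0.1113] 5.4667
```

View pics/z3.png

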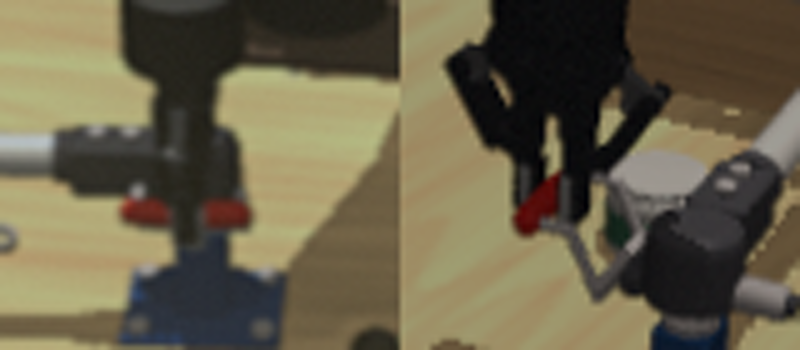

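The fingers now enclose the bar at mid-length in both views: scene (187,210), side (545,195). The bar pushes back with 9 N sideways and 8 N down, so I'll relax that before pulling.

play_rows:
  targets:
    - {"delta_pos": [0.001, 0, -0.001], "delta_rot": [0, 0, 0], "claw": 8}
    - {"delta_pos": [0.001, 0, -0.001], "delta_rot": [0, 0, 0], "claw": 8}
    - {"delta_pos": [0.001, 0, -0.001], "delta_rot": [0, 0, 0], "claw": 8}

```text
time: 5.72
eef_pos: [0.5415, 0.0113, 0.1106]
tcp_rot: [0.469, 0.53, -0.467, 0.531]
contact_force: [-4.3, 0.0, 2.9]
opening: 0.187
```

play_rows:
  targets:
    - {"delta_pos": [0.004, 0.0005, 0], "delta_rot": [0, 0, 0], "claw": 8}
    - {"delta_pos": [0.008, 0.001, 0], "delta_rot": [0, 0, 0], "claw": 8}
    - {"delta_pos": [0.012, 0.0015, 0], "delta_rot": [0, 0, 0], "claw": 8}
    - {"delta_pos": [0.015, 0.0018, 0], "delta_rot": [0, 0, 0], "claw": 8}
    - {"delta_pos": [0.018, 0.0022, 0], "delta_rot": [0, 0, 0], "claw": 8}
    - {"delta_pos": [0.02, 0.0024, 0], "delta_rot": [0, 0, 0], "claw": 8}
    - {"delta_pos": [0.02, 0.0024, 0], "delta_rot": [0, 0, 0], "claw": 8}
    - {"delta_pos": [0.02, 0.0024, 0], "delta_rot": [0, 0, 0], "claw": 8}

```text
time: 6.38
eef_pos: [0.5602, 0.0136, 0.1105]
tcp_rot: [0.468, 0.531, -0.468, 0.53]
contact_force: [-7.9, -0.3, 4.4]
opening: 0.185
```

Run:
```python
from h import *
a=ctrl.read_camera("scene")[130:200,190:270];b=ctrl.read_camera("side")[135:205,260:340]
cv2.imwrite("pics/z4.png",cv2.resize(np.hstack([a,b]),None,fx=5,fy=5,interpolation=cv2.INTER_CUBIC))
s=ctrl.get_state();p=s["eef_pos"];print(s["contact_force"],s["contact_force"]@ty,s["opening"]*85.4,p,s["time"], (p-[.5412,.0112,.1113])@ty)
# rigid lift about hinge: tool moves with bar; grasp point = TCP+d*toolx
G0=np.array([.5397,.0109,.138]);H=G0-.088*ty+.36*tx;H[2]=.125;print("hinge",H)
for th in(.05,.1,.15,.2,.25,.3,.33):
    Q=R.from_rotvec(th*ty);d=Q.apply(p-H)-(p-H)
    print(th,d.round(4),(th*ty/np.pi).round(4),"mouth over ball",.125+.36*np.sin(th)-.029*np.cos(th)-.136)
```

```text
[-7.0734 -1.0267  5.8836] -7.145911814190776 15.922892202861068 [0.5601 0.0136 0.1105] 6.4833 0.019052355614895957
hinge [ 0.4966 -0.3572  0.125 ]
0.05 [-0.      0.0003  0.018 ] [0.0158 0.002  0.    ] mouth over ball -0.021971256614009838
0.1 [ 0.     -0.0004  0.036 ] [0.0316 0.0039 0.    ] mouth over ball -0.003915090800204607
0.15 [ 0.0002 -0.0019  0.054 ] [0.0474 0.0059 0.    ] mouth over ball 0.014123366430350476
0.2 [ 0.0005 -0.0043  0.0718] [0.0632 0.0078 0.    ] mouth over ball 0.032099028328825996
0.25 [ 0.0009 -0.0076  0.0896] [0.079  0.0098 0.    ] mouth over ball 0.049966965102019534
0.3 [ 0.0014 -0.0117  0.1071] [0.0948 0.0117 0.    ] mouth over ball 0.06768251621343965
0.33 [ 0.0018 -0.0146  0.1175] [0.1042 0.0129 0.    ] mouth over ball 0.07822026225982937
```

View pics/z4.png

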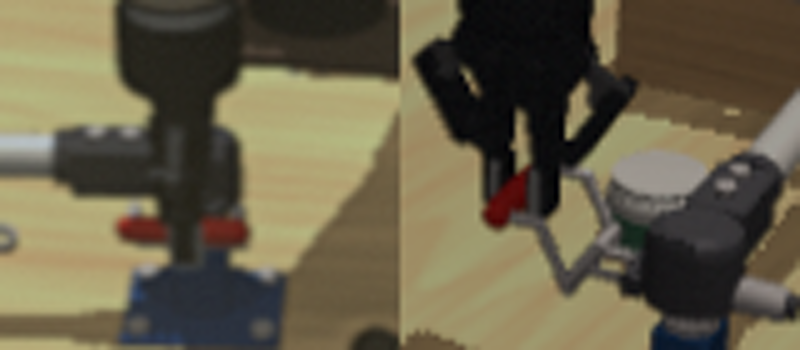

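The bar has moved out clear of the head: side crop bar end from (515,225) to (495,220), fork and crosspiece now visible. Travel is about 19 mm and the force 7.1–7.9 N, which fits the spring and is past 16 mm. Starting a gentle lift about the hinge.

play_rows:
  targets:
    - {"delta_pos": [0.002, 0, 0], "delta_rot": [0, 0, 0], "claw": 8}
    - {"delta_pos": [0.002, 0, 0.003], "delta_rot": [0.0026, 0.0003, 0], "claw": 8}
    - {"delta_pos": [0.002, 0, 0.006], "delta_rot": [0.0053, 0.0007, 0], "claw": 8}
    - {"delta_pos": [0.002, 0, 0.009], "delta_rot": [0.008, 0.001, 0], "claw": 8}
    - {"delta_pos": [0.002, 0, 0.012], "delta_rot": [0.0105, 0.0013, 0], "claw": 8}
    - {"delta_pos": [0.002, 0, 0.012], "delta_rot": [0.0105, 0.0013, 0], "claw": 8}

```text
time: 6.98
eef_pos: [0.558, 0.0139, 0.1188]
tcp_rot: [0.473, 0.543, -0.462, 0.518]
contact_force: [-5.7, -0.4, -7.2]
opening: 0.187
```

Run:
```python
from h import *
s=ctrl.get_state();q=R.from_quat(s["tcp_rot"])
print(s["eef_pos"],s["contact_force"],s["wrist_torque"],s["opening"]*85.4,s["qpos"])
print("rot from down (rotvec)",(q*down(1).inv()).as_rotvec())
X=q.as_matrix()[:,0]
print("toolx",X,"grasp",s["eef_pos"]-.026*X)
```

```text
[0.558  0.0139 0.1188] [-5.7419 -0.3819 -7.1925] [-0.2448  1.03    0.0785] 16.004707916192793 [-0.1719  0.149   1.939   0.0364  1.0761 -0.3145]
rot from down (rotvec) [0.0353 0.0164 0.0019]
toolx [-0.0164  0.0353 -0.9992] grasp [0.5585 0.013  0.1448]
```

Lifting takes 7 N, as expected, but the arm gave way a little and the latch eased to about 17 mm. I'll pull it back out before going on.

play_rows:
  targets:
    - {"delta_pos": [0.004, 0, 0.002], "delta_rot": [0, -0.003, 0], "claw": 8}
    - {"delta_pos": [0.006, 0.0005, 0.002], "delta_rot": [0, -0.003, 0], "claw": 8}
    - {"delta_pos": [0.006, 0.0005, 0.002], "delta_rot": [0, -0.003, 0], "claw": 8}
    - {"delta_pos": [0.006, 0.0005, 0.002], "delta_rot": [0, -0.003, 0], "claw": 8}
  newtons: 80

```text
time: 7.32
eef_pos: [0.5597, 0.0143, 0.1163]
tcp_rot: [0.472, 0.544, -0.463, 0.517]
contact_force: [-8.3, -1.7, -7.1]
opening: 0.18
```

```bash
cat >> h.py <<'E'
def rep():
    s=ctrl.get_state();q=R.from_quat(s["tcp_rot"]);X=q.as_matrix()[:,0];g=s["eef_pos"]-.026*X
    H=np.array([.4966,-.3572,.125])
    print("t",s["time"],"tcp",s["eef_pos"],"F",s["contact_force"],"rot",(q*down(1).inv()).as_rotvec(),"open",s["opening"]*85.4)
    print("grasp",g,"out(mm)",1e3*((g-H)@ty-.088),"radius",np.hypot((g-H)@tx,g[2]-H[2]),"th",np.arctan2(g[2]-H[2],-(g-H)@tx)-np.arctan2(.013,.36))
E
python3 - <<'E'
from h import *
rep()
E
```

```text
t 7.3167 tcp [0.5597 0.0143 0.1163] F [-8.2718 -1.6753 -7.0985] rot [0.0349 0.0189 0.0027] open 15.394170005759834
grasp [0.5601 0.0134 0.1423] out(mm) 20.548505003419272 radius 0.3603897826999574 th 0.01199997967149407
```

play_rows:
  targets:
    - {"delta_pos": [0.006, 0.0005, 0.006], "delta_rot": [0.002, -0.003, 0], "claw": 8}
    - {"delta_pos": [0.006, 0.0005, 0.011], "delta_rot": [0.006, -0.003, 0], "claw": 8}
    - {"delta_pos": [0.006, 0.0005, 0.016], "delta_rot": [0.01, -0.002, 0], "claw": 8}
    - {"delta_pos": [0.006, 0, 0.021], "delta_rot": [0.0145, -0.002, 0], "claw": 8}
    - {"delta_pos": [0.006, 0, 0.026], "delta_rot": [0.019, -0.001, 0], "claw": 8}
    - {"delta_pos": [0.006, 0, 0.031], "delta_rot": [0.0235, -0.001, 0], "claw": 8}
    - {"delta_pos": [0.006, -0.0005, 0.036], "delta_rot": [0.028, 0, 0], "claw": 8}
    - {"delta_pos": [0.006, -0.001, 0.041], "delta_rot": [0.0325, 0.0005, 0], "claw": 8}
    - {"delta_pos": [0.006, -0.0015, 0.046], "delta_rot": [0.037, 0.001, 0], "claw": 8}
    - {"delta_pos": [0.006, -0.0015, 0.05], "delta_rot": [0.041, 0.0015, 0], "claw": 8}
    - {"delta_pos": [0.006, -0.0015, 0.05], "delta_rot": [0.041, 0.0015, 0], "claw": 8}

```text
time: 8.23
eef_pos: [0.562, 0.0127, 0.163]
tcp_rot: [0.501, 0.576, -0.43, 0.481]
contact_force: [-7.3, -0.5, -6.2]
opening: 0.184
```

Run:
```python
from h import *
rep()
a=ctrl.read_camera("scene")[110:190,170:270];b=ctrl.read_camera("side")[110:190,260:360]
cv2.imwrite("pics/z5.png",cv2.resize(np.hstack([a,b]),None,fx=4,fy=4,interpolation=cv2.INTER_CUBIC))
```

```text
t 8.2333 tcp [0.562  0.0127 0.163 ] F [-7.2727 -0.484  -6.1983] rot [0.1642 0.0341 0.004 ] open 15.703817776678951
grasp [0.5629 0.0085 0.1887] out(mm) 22.71058966388087 radius 0.3604232298739797 th 0.14144214284910345
```

View pics/z5.png

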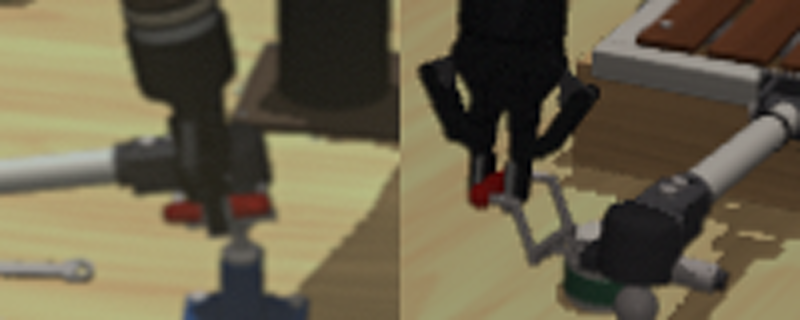

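The coupler is off the ball: the head is raised and the bare ball shows at (636,305) in the side half. Continuing up to about 0.31 rad.

play_rows:
  targets:
    - {"delta_pos": [0.004, -0.0005, 0.008], "delta_rot": [0.004, -0.002, 0], "claw": 8}
    - {"delta_pos": [0.004, -0.001, 0.013], "delta_rot": [0.008, -0.002, 0], "claw": 8}
    - {"delta_pos": [0.004, -0.0015, 0.018], "delta_rot": [0.012, -0.001, 0], "claw": 8}
    - {"delta_pos": [0.0045, -0.002, 0.023], "delta_rot": [0.016, -0.001, 0], "claw": 8}
    - {"delta_pos": [0.0045, -0.003, 0.028], "delta_rot": [0.02, 0, 0], "claw": 8}
    - {"delta_pos": [0.0045, -0.004, 0.033], "delta_rot": [0.024, 0, 0], "claw": 8}
    - {"delta_pos": [0.0045, -0.005, 0.038], "delta_rot": [0.028, 0.001, 0], "claw": 8}
    - {"delta_pos": [0.005, -0.006, 0.043], "delta_rot": [0.032, 0.001, 0], "claw": 8}
    - {"delta_pos": [0.005, -0.007, 0.048], "delta_rot": [0.036, 0.002, 0], "claw": 8}
    - {"delta_pos": [0.005, -0.008, 0.053], "delta_rot": [0.04, 0.002, 0], "claw": 8}
    - {"delta_pos": [0.005, -0.009, 0.058], "delta_rot": [0.043, 0.003, 0], "claw": 8}
    - {"delta_pos": [0.005, -0.01, 0.063], "delta_rot": [0.046, 0.003, 0], "claw": 8}
    - {"delta_pos": [0.005, -0.01, 0.063], "delta_rot": [0.046, 0.003, 0], "claw": 8}
    - {"delta_pos": [0.005, -0.01, 0.063], "delta_rot": [0.046, 0.003, 0], "claw": 8}
    - {"delta_pos": [0.005, -0.01, 0.063], "delta_rot": [0.046, 0.003, 0], "claw": 8}

```text
time: 9.58
eef_pos: [0.5634, 0.0015, 0.2206]
tcp_rot: [0.529, 0.61, -0.394, 0.439]
contact_force: [-8.5, -3.1, -8.5]
opening: 0.183
```

Run:
```python
from h import *
rep()
A=ctrl.read_camera("scene");B=ctrl.read_camera("side");a=A[90:190,100:270];b=B[70:230,260:400]
cv2.imwrite("pics/z6.png",np.hstack([cv2.resize(a,(420,247),interpolation=cv2.INTER_CUBIC),cv2.resize(b,(216,247),interpolation=cv2.INTER_CUBIC)]) if 0 else np.hstack([cv2.resize(a,(425,500),interpolation=cv2.INTER_CUBIC)[:, :],cv2.resize(b,(375,500),interpolation=cv2.INTER_CUBIC)]))
print(ctrl.get_state()["dq"])
th=np.array([.27,.29,.31]);G0=np.array([.5397,.0109,.138]);B0=G0-.088*ty;H=B0+.36*tx;H[2]=.125
for t in th:
    m=H+R.from_rotvec(t*ty).apply(-.36*tx+[0,0,-.029]);top=H+R.from_rotvec(t*ty).apply(-.36*tx+[0,0,.019])
    for P,l in((m,"mouth"),(top,"headtop"),([B0[0],B0[1],.136],"balltop")):
        q=proj("side",P);r=proj("scene",P);print(t,l,"side crop",425+(q[0]-260)*375/140,(q[1]-70)*500/160,"scene crop",(r[0]-100)*2.5,(r[1]-90)*5)
```

```text
t 9.5833 tcp [0.5634 0.0015 0.2206] F [-8.5427 -3.1166 -8.5026] rot [0.3049 0.0546 0.0052] open 15.600447942830177
grasp [ 0.5648 -0.0063  0.2453] out(mm) 22.752570214246163 radius 0.36054406353108487 th 0.3041795946855541
[-0.     -0.001  -0.     -0.0019  0.0003  0.0002]
0.27 mouth side crop 586.8720833485854 288.7077080363357 scene crop 319.22071559613596 266.41115550400286
0.27 headtop side crop 594.2873268845083 234.74907413969996 scene crop 308.06665080505553 201.86276156111902
0.27 balltop side crop 581.556972078111 348.58836906930094 scene crop 324.5581906613804 342.4920266497521
0.29 mouth side crop 587.8147535484688 280.7602307784917 scene crop 317.9457915711894 256.7045044381474
0.29 headtop side crop 595.5514898188643 226.5109102806479 scene crop 306.02126339040706 192.13579179574097
0.29 balltop side crop 581.556972078111 348.58836906930094 scene crop 324.5581906613804 342.4920266497521
0.31 mouth side crop 588.8077980955719 272.7495887314337 scene crop 316.55541066606713 246.97959915918034
0.31 headtop side crop 596.8614999714574 218.24953472149673 scene crop 303.8595370896652 182.42008697375624
0.31 balltop side crop 581.556972078111 348.58836906930094 scene crop 324.5581906613804 342.4920266497521
```

View pics/z6.png

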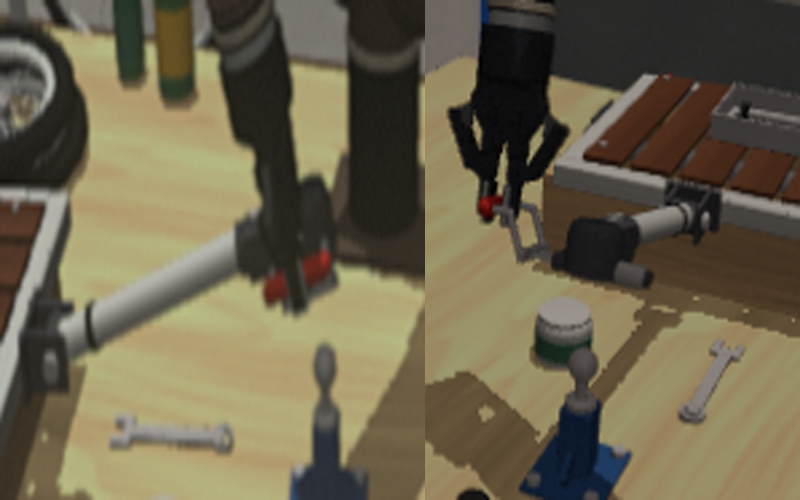

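The final view agrees with the prediction for about 0.31 rad. The ball top is at (581,349) and the head spans roughly (597,215) to (590,275) in the side half, and the tin and spanner are undisturbed. I'll check steadiness for half a second, then hand in.

Run:
```python
from h import *
rep()
for _ in range(12): ctrl.read_camera("side")
rep()
s=ctrl.get_state()
if abs(s["dq"]).max()<.02 and s["eef_pos"][2]>.215: print(ctrl.sign_off())
```

```text
t 9.6833 tcp [0.5633 0.0015 0.2205] F [-7.4941 -3.6251 -8.7339] rot [0.3049 0.0547 0.0053] open 15.55716540974403
grasp [ 0.5647 -0.0063  0.2452] out(mm) 22.704024692920793 radius 0.360556098575625 th 0.3038313415379974
t 10.2833 tcp [0.5633 0.0015 0.2204] F [-7.1618 -3.2928 -8.265 ] rot [0.3049 0.0547 0.0053] open 15.850642478713311
grasp [ 0.5648 -0.0063  0.2452] out(mm) 22.722310509290843 radius 0.36055263934148013 th 0.3037619370599474
the job is handed in; nothing more can be done
None
```

The trailer is unhitched and I handed the job in at about 10.3 s. I pulled the latch out, lifted the coupler off the ball, and left the arm holding it up by the red bar.

- **Last checks:** the drawbar was raised about 0.30 rad, which puts the mouth about 69 mm above the top of the ball. Over 0.6 s it stayed within 0.1 mm with no slip. The last picture shows the head clear above the bare ball, with the tin and spanner where they were. I did not re-check the parts on the left of the bench, but the arm never went near them.
- **Missed first grasp:** the pads closed just above the bar without touching it. The cameras showed the real fingertips about 7 mm behind the reported TCP, not 25 mm ahead of it. I went 32 mm lower and gripped again.
- **Early upward pull:** as the fingers closed on that second grasp, the bar was pulled up by about 8 N and pressed sideways by about 9 N, with the latch still home. I relaxed this at once, before pulling the latch.
- **Latch during the lift:** the arm gave a little at the start of the lift, so the latch eased back to about 17 mm, still past the 16 mm that frees the ball. I pulled it out again before going on.
- **Disagreement:** my final estimate of the latch travel is 22.7 mm, slightly more than its 22 mm stop. I take that as measuring error. The pull was only 7 to 8.5 N, so nothing was forced against the stop.

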